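# Unhook a hanging parts bin and seat it in the kitting dock

### The job

Fetch the longer of the two grey bins from the hanging rack: take it by its front, tilt the front up while the lip still hangs behind the rail, then draw the lip off the rail. Stand the bin upright on the bare bench and let go, then take it another way and seat it flat in the kitting dock, inside the low black curbs, with its sloping front toward the tall plate. Set it down rather than drop it, and do not disturb the shorter bin, the solder reel or the power adapter.

Things in the scene. Friction and masses are not known exactly. Their poses are not given: they have to be found in the camera images.
- bin_long: Bin to fetch: grey plastic, open top, empty, about 0.18 kg. Origin under its floor, mid-width; +x to its back, +z up. Floor x -45 to 45, 58 mm wide; flat parallel side walls 56 mm high, 3 mm thick. Sloping front wall (see front_rim), hook at the back (see lip_edge). It hangs level, floor 60 mm above the bench, +x along the rack's +x.
- front_rim (a point): Middle of the top edge of the long bin's front wall, (-55, 0, 55) mm in the bin's frame, axes as the bin. The wall is 8 mm thick and leans outward (to -x) 15 deg from vertical: middle plane from (-41, 0, 1) up to this point, outermost edge x = -59. Inside the bin is 52 mm wide, so a finger fits behind the wall.
- lip_edge (a point): Lower edge of the long bin's hook lip, (56, 0, 47) mm in the bin's frame. A tongue 50 mm wide, z 53 to 56, runs from the back wall (x = 45) to x = 72; the lip, 3 mm thick, x 54 to 57, hangs from it. Hanging, the tongue lies on the upper rail with the lip behind it, 6 mm deep.
- bin_short: Bystander: a like grey bin with the same hook, but 35 mm shorter (floor x -10 to 45 mm, front rim at x = -20). Hangs beside the long bin, on either side, about 130 mm away centre to centre. Origin and axes as for the long bin.
- bin_rack: Fixed sheet-metal rack, 270 mm wide (y), 155 mm high. Origin on the bench below the front face of the upper rail; the bins hang at its front, -x. Upper rail x 0 to 5 mm, top z = 113. A fixed louvre (x 15 to 33, underside z = 120) lies 4 mm above the tongue. The bin's back rests on a lower rail (face x = -4, z 63 to 81). Back sheet x 31 to 35.
- rail_edge (a point): Middle of the upper rail's top, (2.5, 0, 113) mm in the rack's frame. The louvre stops a level bin from lifting off. To unhook: turn the bin front-up 25 to 35 deg about the line x = 5, z = 105 mm of the rack, then draw it 40 mm or more along its own, now tilted, -x (forward and up). Below about 15 deg the lip catches. No spring or latch.
- dock: Fixed aluminium dock; origin on the bench under the seat centre, +x to its back. Base 6 mm thick, x -74 to 67, y -46 to 46 mm. Tall plate at its front, x -72 to -67, up to z = 69: the seated bin's front rim stands 8 mm behind it, too near for a finger. Low black curbs, tops at z = 14, leave about 4 mm round the bin's floor on every side.
- seat (a point): Centre of the dock's seat, on top of its base plate, 6 mm above the bench; axes as the dock. The seated long bin has its origin here and its +x along the dock's +x.
- reel: Bystander: solder reel, 48 mm across, 36 mm high, standing loose on the right-hand part of the bench (y below -0.165 m), whose top is 2 mm higher than the rest; origin under its centre.
- adapter: Bystander: black power adapter, 46 x 126 x 30 mm, long side along its y, lying loose; origin under its centre. Also: a thin black cable lies fixed on the bench between the rack and the shelf post (about x 0.58 to 0.65 m, y -0.10 to 0.05 m); a bin stood on it will not be upright.

How it is judged:
On the way, in this order (a step that is already met when the one before it is completed fails the run):
1. the long bin's front is tilted up by more than 12 deg while its lip still hangs behind the rail, below the rail's top (angle between bin_long's own z axis and vertical above 0.21 rad and z of front_rim in the frame of bin_rack above 0.128 m and z of lip_edge in the frame of rail_edge below 0 m and x of lip_edge in the frame of rail_edge between 0 and 0.03 m), for 0.1 s.
2. the long bin stands upright on the bare bench, let go and at rest (height (world z) of bin_long below 0.0045 m and angle between bin_long's own z axis and vertical below 0.05 rad and contact force between bin_long and the fingers below 0.1 N and linear speed of bin_long below 0.02 m/s), for 0.2 s.
At the end, for the whole second after the job is handed in: The long bin sits flat on the dock's base (within 3 mm in height, 3.4 deg of level) inside the curbs (within 8 mm of the seat centre each way), its sloping front at the tall plate, at rest and released (x of bin_long in the frame of seat between -0.008 and 0.008 m and y of bin_long in the frame of seat between -0.008 and 0.008 m and z of bin_long in the frame of seat below 0.003 m and x of front_rim in the frame of seat below -0.04 m and angle between bin_long's own z axis and vertical below 0.06 rad and linear speed of bin_long below 0.02 m/s); the robot touches nothing.
It fails at once if the shorter bin is displaced by more than 15 mm (distance of bin_short from where it was at the start of the episode above 0.015 m).
It fails at once if the solder reel is displaced by more than 20 mm (distance of reel from where it was at the start of the episode above 0.02 m).
It fails at once if the power adapter is displaced by more than 20 mm (distance of adapter from where it was at the start of the episode above 0.02 m).
It fails at once if the long bin is dropped: it moves faster than 0.6 m/s while not held (linear speed of bin_long above 0.6 m/s and contact force between bin_long and the fingers below 0.1 N).
It also fails if it takes over 64 s, if anything falls off the work surface, if the arm or the gripper's body presses on something with over 40 N, if the wrist force passes 120 N, or if a joint passes its speed limit or range.

### The arm

A 7-joint arm with a two-finger parallel gripper is mounted at the origin on a cart in front of the work surface, level with it; the furniture and walls round the work are solid. World frame = base frame: x ahead of the robot, y to its left, z up, the work surface at z = 0. Lengths are in m, angles in rad, forces in N, time in s.
With the tool pointing down it reaches from about 0.375 to 0.925 m from the base axis. Payload 3.1 kg.
Tool frame: the origin (TCP) lies midway between the tips of the shut fingers; the grasp point (between the pads) lies 19 mm behind it; z points along the fingers, y is the line along which they close (so a half turn about z gives the same grasp; the last joint's range is limited). The gripper opens to 85 mm and grips with 20 to 120 N. Pads are 22 mm wide; open, the fingers measure 114 mm over their backs; the gripper's body (76 mm by 85 mm) begins 54 mm behind the grasp point. The pads swing forward as they close: fully open they stand 13 mm farther back than shut.
Start: joints at [1.213, 0.383, 0.044, 1.598, -0.018, 1.161, -0.05], TCP at [0.167, -0.628, 0.231] pointing down, gripper open.
Joint ranges: [-2.61, 2.61], [-0.41, 2.15], [-1.48, 1.57], [0, 2.5], [-1.57, 4.71], [0.05, 1.97], [-2.85, 2.85]. Speed limits (rad/s): [2.79, 2.79, 3.14, 3.14, 3.14, 3.14, 3.14].

### API

Orientations are given as a unit quaternion [w, x, y, z].
In Python, from bench import bot, claw, monitor, snapshot, ticket, spotter gives the robot as it stands. Calls block until the motion is done:
- bot.move_to(position, orientation): joint-space move of the TCP to a pose.
- bot.move_l(position, orientation=None, velocity=0.15, until_force=None): straight line of the TCP; orientation=None keeps the orientation; velocity is the mean speed in m/s. With until_force (N) it stops when the force on the tool has changed by that much, and returns True; else False.
- bot.move_joints(angles): joint-space move.
- claw.open_jaws() and claw.close(effort=None): open the fingers fully, or close them until they stop; effort is the grip in N (None keeps the last).
- bot.wait(seconds).
- bot.solve_ik(position, orientation): joint angles nearest the present ones, or None.
- monitor.get_obs(): the state.
- snapshot(name): name is "side" or "top"; returns a dict with "pixels" (400x640x3 uint8, red, green, blue), "fx", "fy", "cx", "cy" (pixels), "R" (3x3) and "t" (3): a world point X has camera coordinates R X + t. Camera axes: x right, y down, z forward; pixel columns grow to the right and rows downward; lengths in m; the calibration is good to about 2 mm. A picture is of the moment at which its call begins. There is no depth.
A pose or a line that the arm cannot do raises bot.MotionError and nothing moves.
- ticket.job_done(): hands the job in; it is judged then, once.
Trained networks look in a picture, given as the dict that the camera call returned (one of the last four; its "shot" number tells which), for a name from the list of things; names that differ only in an ending like _2 or _b are one class to them, and where a whole thing is asked for, a point or a joint stands for the part that bears it (a point fixed in the world has none). Each returns a list of dicts, best first, with "score" (0 to 1); they miss things now and then, are a little off and sometimes report something else, mostly with a low value. They report only what shows in the picture. A call takes as long as a camera call.
- spotter.find_in(label, picture): "extent" ([left, top, right, bottom] in pixels, round what is visible of it).
- spotter.spot_point(label, picture): "location" ([column, row] in pixels: a listed point, or the origin of a listed thing).
The state is a dict: "clock": time; "joints": joint angles; "dq": joint speeds; "joint_torque": joint torques, N m; "tcp_pos": TCP position; "tcp_rot": TCP orientation; "contact_force": force on the tool from outside, world axes, zero at the start; "ft_torque": the same for the moment, N m; "gripper_width": opening from 0.0 (shut) to 1.0 (fully open); "finger_force": force on a finger pad.
Only numpy, scipy, OpenCV 4.12 (cv2) and the standard library are available. Lean on these libraries where they do the work, as an engineer would, in place of code of your own. Each camera call takes 0.05 s, during which the arm holds its last target. There are 200 camera calls.

## Working session

There is one attempt and no reset: what is moved stays moved. The work goes in short steps, each a Python script; the robot and the scene stay as the last script left them, time stands still between calls to the robot, and variables do not carry over. Pictures are saved under pics/ and viewed, at most 12 in all, crops included, and the job is handed in when it is done.

```bash
ls; mkdir -p pics
cat > h.py <<'E'
import numpy as np, cv2
from scipy.spatial.transform import Rotation as R
from bench import bot, claw, monitor, snapshot, ticket, spotter
def q(M):  # matrix -> wxyz
    x=R.from_matrix(M).as_quat(); return [x[3],x[0],x[1],x[2]]
def ray(p,uv):
    Rm=np.array(p["R"]);t=np.array(p["t"])
    d=Rm.T@np.array([(uv[0]-p["cx"])/p["fx"],(uv[1]-p["cy"])/p["fy"],1]);return -Rm.T@t,d/np.linalg.norm(d)
def atz(p,uv,z):
    c,d=ray(p,uv);return c+d*(z-c[2])/d[2]
def proj(p,X):
    c=np.array(p["R"])@np.array(X)+np.array(p["t"]);return np.array([p["fx"]*c[0]/c[2]+p["cx"],p["fy"]*c[1]/c[2]+p["cy"]])
def tri(p1,u1,p2,u2):
    c1,d1=ray(p1,u1);c2,d2=ray(p2,u2)
    s=np.linalg.lstsq(np.stack([d1,-d2],1),c2-c1,rcond=None)[0]
    a,b=c1+s[0]*d1,c2+s[1]*d2;return (a+b)/2,np.linalg.norm(a-b)
def save(p,n): cv2.imwrite("pics/"+n,p["pixels"][:,:,::-1])
E
python3 - <<'E'
from h import *
np.set_printoptions(precision=4,suppress=True)
S=snapshot("side");T=snapshot("top")
im=np.vstack([S["pixels"],T["pixels"]]);
save(S,"s0.png");save(T,"t0.png")
for p,n in((S,"side"),(T,"top")):
    print(n,"cam",-np.array(p["R"]).T@np.array(p["t"]))
for l in["bin_long","front_rim","lip_edge","bin_short","bin_rack","rail_edge","dock","seat","reel","adapter"]:
    r=[spotter.spot_point(l,p) for p in(S,T)]
    print(l,[[(np.round(d["location"],1),round(d["score"],2)) for d in x[:3]] for x in r])
    if r[0] and r[1]: print("   tri",*tri(S,r[0][0]["location"],T,r[1][0]["location"]))
print(monitor.get_obs()["clock"])
E
```

```text
pics
side cam [ 0.4978 -0.8409  0.8129]
top cam [0.3681 0.0215 1.2195]
bin_long [[(array([345.5, 177. ]), 0.9)], [(array([257.8, 166.7]), 0.75)]]
   tri [0.5559 0.1555 0.0611] 0.0012117978111983395
front_rim [[(array([325.2, 163.4]), 0.58)], [(array([258.6, 190.8]), 0.66)]]
   tri [0.4961 0.1487 0.1092] 0.007111064336451064
lip_edge [[(array([367.5, 164.6]), 0.63)], [(array([253.2, 138.1]), 0.96)]]
   tri [0.6144 0.161  0.1013] 0.0015280102063257369
bin_short [[(array([340.3, 154.8]), 0.7)], [(array([205.7, 171. ]), 0.92)]]
   tri [0.5462 0.2806 0.0495] 0.004523507508230167
bin_rack [[(array([359.7, 180.5]), 0.81)], [(array([234.8, 153.9]), 0.69)]]
   tri [0.6003 0.2197 0.001 ] 0.004586666726435964
rail_edge [[(array([362.1, 147.8]), 0.74), (array([364.7, 162. ]), 0.39)], [(array([225.3, 145.1]), 0.76)]]
   tri [0.5992 0.2228 0.1134] 0.0038065519387570483
dock [[(array([301.6, 285.8]), 0.92)], [(array([387.7, 211.8]), 0.8)]]
   tri [ 0.4512 -0.1612 -0.0205] 0.003789470210799822
seat [[(array([300.3, 277.4]), 0.61)], [(array([390.2, 213.1]), 0.89)]]
   tri [ 0.4472 -0.1626  0.0105] 0.006456832283324403
reel [[(array([375.4, 304.1]), 0.63)], [(array([410., 144.]), 0.74)]]
   tri [ 0.6185 -0.2196 -0.0025] 0.0005753849158517896
adapter [[(array([279.4, 165.2]), 0.89)], [(array([212.2, 250.7]), 0.64)]]
   tri [0.3602 0.2731 0.0097] 0.0027929041065162612
1.1
```

View pics/s0.png

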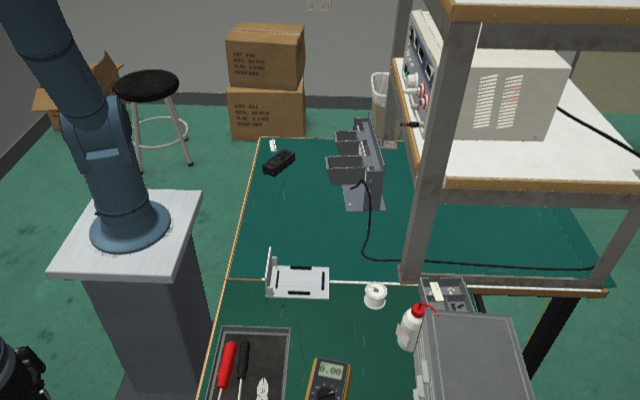

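View pics/t0.png

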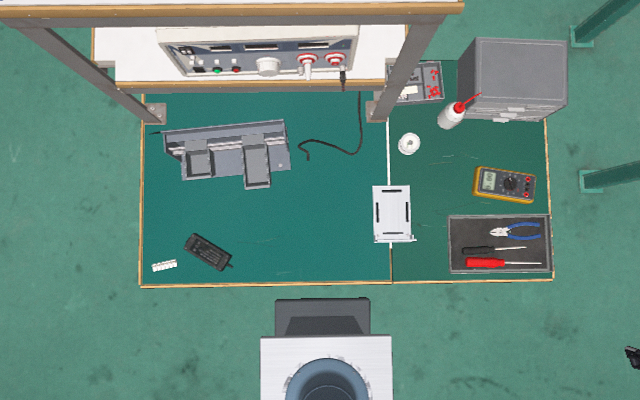

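The side view shows the rack at about (350,165). The long bin's front sticks out at (335,170), with the cable just right of it at (365,200), and the dock is at (300,280) with its tall plate on the robot side (268,265). In the top view the long bin is at (257,165), the short bin at (200,160), the reel at (409,144), the adapter at (208,252) and the dock at (391,213). The network points agree with both pictures. I'll refine them with a joint model fit.

```bash
cat > fit.py <<'E'
from h import *
from scipy.optimize import least_squares
import json
np.set_printoptions(precision=4,suppress=True)
P=[snapshot("side"),snapshot("top")]*1
P+= [snapshot("side"),snapshot("top")]
W=lambda x,y,a,X:np.array([x+np.cos(a)*X[0]-np.sin(a)*X[1],y+np.sin(a)*X[0]+np.cos(a)*X[1],X[2]])
obs=[]
for p in P:
    for l in["bin_long","front_rim","lip_edge","bin_short","bin_rack","rail_edge","dock","seat"]:
        r=spotter.spot_point(l,p)
        if r: obs.append((l,p,np.array(r[0]["location"])))
def pt(v,l):
    x,y,a,yl,ys,dx,dy,da=v
    m={"bin_long":(-49,yl*1e3,60),"front_rim":(-104,yl*1e3,115),"lip_edge":(7,yl*1e3,107),"bin_short":(-49,ys*1e3,60),"bin_rack":(0,0,0),"rail_edge":(2.5,0,113)}
    if l in m: return W(x,y,a,np.array(m[l])/1e3)
    return W(dx,dy,da,np.array([0,0,0.006 if l=="seat" else 0]))
f=lambda v:np.concatenate([proj(p,pt(v,l))-u for l,p,u in obs])
s=least_squares(f,[.6,.22,.09,-.06,.07,.45,-.16,0],loss="soft_l1")
print(s.x,np.degrees(s.x[2]),s.cost)
for (l,p,u) in obs: print(l,p["shot"],(proj(p,pt(s.x,l))-u).round(1),end=" | ")
json.dump(list(s.x),open("fit.json","w"))
# overlays
v=s.x;out=[]
def B(yb,sh): 
    f=-20 if sh else -55; f0=-10 if sh else -45
    return [W(v[0],v[1],v[2],np.array([X[0]-49,yb*1e3+X[1],X[2]+60])/1e3) for X in[(f-4,-29,56),(45,-29,56),(45,29,56),(f-4,29,56),(f-4,-29,56),(f0,-29,0),(f0,29,0),(f-4,29,56)]]
D=[W(v[5],v[6],v[7],np.array(X)/1e3) for X in[(-74,-46,6),(67,-46,6),(67,46,6),(-74,46,6),(-74,-46,6)]]
D2=[W(v[5],v[6],v[7],np.array(X)/1e3) for X in[(-72,-46,69),(-67,-46,69),(-67,46,69),(-72,46,69)]]
Rr=[W(v[0],v[1],v[2],np.array(X)/1e3) for X in[(0,-135,0),(0,135,0),(35,135,155),(35,-135,155)]]
for p,(c0,r0,w,h) in((P[0],(250,110,150,200)),(P[1],(150,110,280,140))):
    k=4 if w==150 else 2.85
    im=cv2.resize(p["pixels"][:,:,::-1][r0:r0+h,c0:c0+w],None,fx=k if w!=150 else 2.9,fy=k if w!=150 else 2.9,interpolation=2)
    k=2.9 if w==150 else 2.85
    for L,c in((B(v[3],0),(0,0,255)),(B(v[4],1),(0,255,255)),(D,(255,0,255)),(D2,(255,0,0)),(Rr,(0,255,0))):
        cv2.polylines(im,[np.int32([(proj(p,X)+.5-[c0,r0])*k*16 for X in L])],False,c,1,shift=4)
    cv2.imwrite(f"pics/ov_{w}.png",im)
print(monitor.get_obs()["clock"])
E
python3 fit.py
```

```text
[ 0.5993  0.2266  0.0918 -0.0671  0.0605  0.4517 -0.165   0.    ] 5.257615733242218 197.65797908687827
bin_long 3 [2. 0.] | front_rim 3 [2.7 0.1] | lip_edge 3 [ 1.2 -2.9] | bin_short 3 [ 2.2 -3.8] | bin_rack 3 [-1.1 -0.7] | rail_edge 3 [-2.2 -1. ] | dock 3 [-1.6 -0.8] | seat 3 [0.7 0.2] | bin_long 4 [ 0.1 -1.3] | front_rim 4 [-3.   0.6] | lip_edge 4 [0.1 0.3] | bin_short 4 [0.9 1. ] | bin_rack 4 [0.6 1.3] | rail_edge 4 [ 0.6 -1.7] | dock 4 [129.8  20.4] | seat 4 [-2.  -0.5] | bin_long 5 [-2.8  0.5] | front_rim 5 [-1.3  0.8] | lip_edge 5 [-1.  0.] | bin_short 5 [ 2.4 -1.3] | bin_rack 5 [-2.2  1.5] | rail_edge 5 [-2.6 -0.7] | seat 5 [-3.4  1. ] | bin_long 6 [-2.2 -3.4] | front_rim 6 [ 1.3 -2.4] | lip_edge 6 [0.7 1.7] | bin_short 6 [-0.  -1.1] | bin_rack 6 [0.1 1.4] | rail_edge 6 [-0.3 -2.1] | dock 6 [-1.  -2.3] | seat 6 [ 0.3 -4.5] | 2.9
```

View pics/ov_280.png

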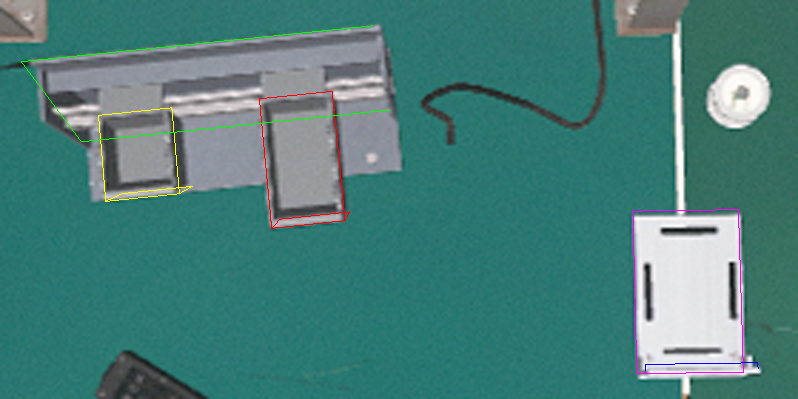

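View pics/ov_150.png

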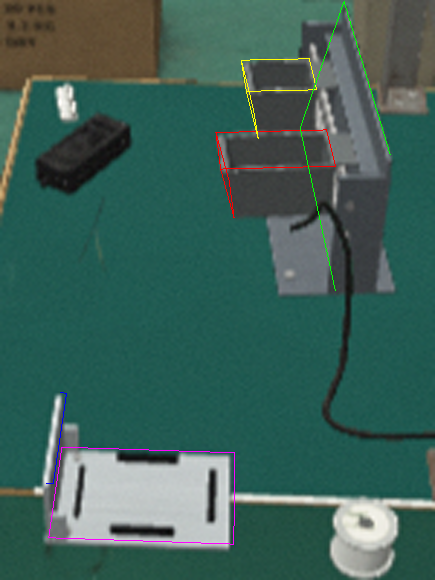

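The overlays match the bins closely: the long bin's front edge in the top crop runs from (272,228) to (345,220). The dock outline sits about 1 px off. I'll refine it from the dark curbs and, at the same time, check that the planned motions are reachable.

```bash
cat > plan.py <<'E'
from h import *
import json
v=json.load(open("fit.json"))
def H(M,t): 
    A=np.eye(4);A[:3,:3]=M;A[:3,3]=t;return A
Rz=lambda a:R.from_euler("z",a).as_matrix()
rack=H(Rz(v[2]),[v[0],v[1],0])
def hang(th,d):  # bin pose in world: front-up th about line x=5,z=105, drawn d along own -x
    piv=np.array([.005,0,.105]);M=R.from_euler("y",th).as_matrix()
    o=piv+M@(np.array([-.049,v[3],.060])-piv)+M@np.array([-d,0,0])
    return rack@H(M,o)
def frontgrasp(s,depth=.034):  # tool in bin; depth of TCP below rim along wall
    z=np.array([14,0,-54.])/np.hypot(14,54);y=s*np.array([54,0,14.])/np.hypot(14,54);x=np.cross(y,z)
    return H(np.stack([x,y,z],1),np.array([-.055,0,.055])+z*depth)
def sidegrasp(s,zt=.024,x0=0.):
    z=np.array([0,0,-1.]);y=s*np.array([0,1.,0]);x=np.cross(y,z)
    return H(np.stack([x,y,z],1),[x0,0,zt])
def pose(A): return list(A[:3,3]),q(A[:3,:3])
def flat(x,y,z,a): return H(Rz(a),[x,y,z])
E
python3 - <<'E'
from plan import *
from scipy.optimize import least_squares
np.set_printoptions(precision=4,suppress=True)
# dock curbs
obs=[]
for n,(c0,r0,w,h) in(("side",(264,262,70,40)),("top",(372,184,40,56))):
    p=snapshot(n); g=p["pixels"][r0:r0+h,c0:c0+w].max(2)
    m=np.zeros_like(g)
    poly=np.int32([proj(p,flat(v[5],v[6],0,v[7])@np.array([X[0],X[1],.01,1])if 0 else (flat(v[5],v[6],0,v[7])@np.array([X[0],X[1],.01,1]))[:3])-[c0,r0] for X in((-.060,-.042),(.064,-.042),(.064,.042),(-.060,.042))])
    cv2.fillPoly(m,[poly],1)
    N,lab,st,cen=cv2.connectedComponentsWithStats(((g<110)&(m>0)).astype(np.uint8))
    for i in range(1,N):
        if st[i,4]>=8:
            ww=np.where(lab==i,255.-g,0);yy,xx=np.mgrid[:h,:w]
            c=np.array([(ww*xx).sum(),(ww*yy).sum()])/ww.sum()+[c0,r0];obs.append((p,c));print(n,st[i],c)
C=np.array([(-.051,0),(.051,0),(0,-.035),(0,.035)])
def pr(u,X,p): return proj(p,(flat(u[0],u[1],0,u[2])@np.array([*X,.012,1]))[:3])
asg=[min(C,key=lambda X:np.linalg.norm(pr(v[5:8],X,p)-c)) for p,c in obs]
s=least_squares(lambda u:np.concatenate([pr(u,X,p)-c for (p,c),X in zip(obs,asg)]),v[5:8],loss="soft_l1")
print("dock",s.x,np.round(s.fun,1)); v[5:8]=list(s.x); json.dump(v,open("fit.json","w"))
Bm=(.47,.02,.0,.05)
for s in(1,-1):
    for nm,A in[("above",hang(0,0)@frontgrasp(s,-.07)),("grasp",hang(0,0)@frontgrasp(s)),("t30",hang(.52,0)@frontgrasp(s)),("out",hang(.52,.08)@frontgrasp(s)),("bench",flat(*Bm)@frontgrasp(s)),("side",flat(*Bm)@sidegrasp(s)),("dock",flat(v[5],v[6],.006,v[7])@sidegrasp(s))]:
        r=bot.solve_ik(*pose(A));print(s,nm,None if r is None else np.array(r))
E
```

```text
side [ 12   1  54   7 176] [301.5049 265.7865]
side [12  9  3 18 34] [276.9489 279.0494]
side [58 10  3 18 41] [322.6502 280.26  ]
side [24 29 22  3 59] [297.7448 292.2109]
top [19  0 11  1 11] [395.9556 184.    ]
top [10  6 19  2 38] [390.9301 190.4448]
top [ 4 19  3 19 33] [376.8553 211.7744]
top [34 18  2 20 39] [406.511  211.0852]
top [11 49 16  1 16] [390.432 233.   ]
dock [ 0.4491 -0.1672 -0.0386] [-0.4  1.3  0.3 -1.8 -0.7 -0.2  0.3 -1.3 -3.8  6.3  1.2 -0.1  0.9 -1.1
 -0.3  0.2  1.3 -1.2]
1 above [ 0.6458  0.131  -1.1094  2.1251  0.3057  0.7401 -0.5585]
1 grasp [ 0.2439  0.3282 -0.7207  2.1531  0.5754  0.566  -0.7957]
1 t30 [ 0.389   0.6382 -0.9485  1.7304  0.4121  1.2969 -0.5971]
1 out [ 0.4842  0.4625 -1.0184  1.8669  0.289   1.2861 -0.5592]
1 bench [ 0.698   0.3309 -0.8923  2.4077  0.8362  0.377  -0.8474]
1 side [ 0.7523  0.6067 -1.0177  2.1214  0.7288  0.8161  0.8979]
1 dock [ 0.8159  0.4382 -0.6139  2.1124  0.3886  0.7013  1.4769]
-1 above [ 0.755   0.1688 -1.234   2.1228  0.3675  0.7544  2.5348]
-1 grasp [ 0.6561  0.5853 -1.2379  2.1398  0.9949  0.788   2.0469]
-1 t30 [ 0.5495  0.8341 -1.2484  1.7242  0.6441  1.4155  2.3641]
-1 out [ 0.6205  0.5973 -1.2393  1.8625  0.4378  1.3452  2.4486]
-1 bench [ 1.0027  0.5359 -1.2376  2.3995  1.1492  0.5757  2.0694]
-1 side [ 0.4281  0.4402 -0.625   2.1335  0.4054  0.6843 -1.992 ]
-1 dock [ 0.5198  0.3796 -0.2787  2.1257  0.1678  0.6565 -1.4828]
```

Run:
```python
from plan import *
from scipy.optimize import least_squares
np.set_printoptions(precision=4,suppress=True)
Sd,Tp=snapshot("side"),snapshot("top")
O=[(Sd,(276.95,279.05),(-.051,0)),(Sd,(322.65,280.26),(.051,0)),(Sd,(297.74,292.2),(0,-.035)),
 (Tp,(390.93,190.44),(.051,0)),(Tp,(376.86,211.77),(0,.035)),(Tp,(406.51,211.09),(0,-.035)),(Tp,(390.6,233.3),(-.051,0))]
pr=lambda u,X,p: proj(p,(flat(u[0],u[1],0,u[2])@np.array([*X,.012,1]))[:3])
f=lambda O:least_squares(lambda u:np.concatenate([pr(u,X,p)-c for p,c,X in O]),[.449,-.165,0],loss="soft_l1")
for o in(O[:3],O[3:],O): s=f(o);print(s.x,s.fun.round(1))
v[5:8]=list(s.x);json.dump(v,open("fit.json","w"))
A=hang(0,0)@frontgrasp(1,-.07)
bot.move_l([.25,-.5,.30],velocity=.25)
try: bot.move_l([A[0,3]-.03,A[1,3],.26],pose(A)[1],velocity=.25)
except bot.MotionError as e: print(e)
o=monitor.get_obs();print(o["clock"],o["tcp_pos"],o["joints"])
```

```text
[ 0.4489 -0.1703 -0.0049] [ 0.  -0.2 -0.7  0.3  0.7 -0.1]
[ 0.4476 -0.1652 -0.0197] [ 0.1  0.5  0.1 -0.3 -1.1  0.6  0.7 -0.9]
[ 0.4482 -0.1672 -0.0093] [-0.1 -1.3 -1.  -0.7  0.3 -1.2  0.7  0.2  0.9 -0.4 -0.3  0.2  1.8 -1.2]
6.7917 [0.4543 0.1478 0.2599] [ 0.47   -0.1312 -0.8522  2.1012 -0.0314  0.8845 -0.2827]
```

Run:
```python
from plan import *
np.set_printoptions(precision=3,suppress=True)
bot.move_l(*pose(hang(0,0)@frontgrasp(1,-.04)),velocity=.15)
T=snapshot("top");S=snapshot("side")
hit=bot.move_l(*pose(hang(0,0)@frontgrasp(1)),velocity=.08,until_force=6)
o=monitor.get_obs();print(hit,o["clock"],o["contact_force"],o["tcp_pos"],pose(hang(0,0)@frontgrasp(1))[0])
T2=snapshot("top");S=snapshot("side")
a=cv2.resize(S["pixels"][110:220,270:410,::-1],None,fx=4,fy=4,interpolation=2)
cv2.imwrite("pics/g.png",a)
```

```text
False 8.8667 [ 1.212 -0.454 -0.619] [0.511 0.151 0.083] [np.float64(0.510344962820747), np.float64(0.15100962581089633), np.float64(0.08208810546236275)]
```

View pics/g.png

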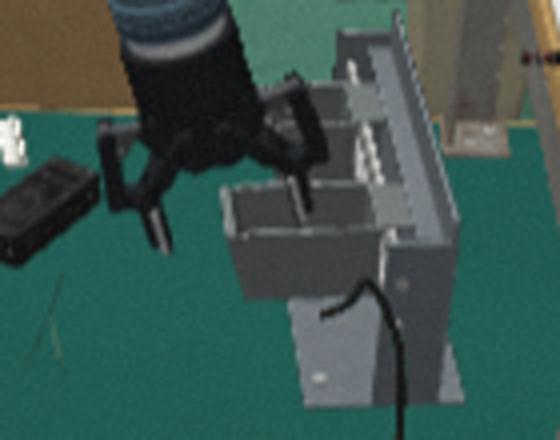

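The fingers straddle the front wall: one is inside the bin at (300,210) and the other outside at (160,240). Next I'll close gently and check the side load.

Run:
```python
from plan import *
np.set_printoptions(precision=4,suppress=True)
claw.close(effort=20);bot.wait(.2)
def rep(t):
    o=monitor.get_obs();print(t,round(o["clock"],2),"F",np.array(o["contact_force"]),"M",np.array(o["ft_torque"]),o["tcp_pos"],o["gripper_width"],o["finger_force"]);return o
rep("closed")
S,T=snapshot("side"),snapshot("top")
for l in("front_rim","lip_edge"):
    a,b=spotter.spot_point(l,S),spotter.spot_point(l,T)
    if a and b: print(l,*tri(S,a[0]["location"],T,b[0]["location"]),"exp",(hang(0,0)@np.array([*((-.055,0,.055) if l=="front_rim" else (.056,0,.047)),1]))[:3])
```

```text
closed 9.85 F [ 0.0009 -0.1466  3.5438] M [-0.1591 -0.3358 -0.1705] [0.5111 0.1512 0.0826] 0.08570390162435469 22.245819568634033
front_rim [0.5026 0.1443 0.1187] 0.01066836548179026 exp [0.5018 0.1502 0.115 ]
```

Run:
```python
from plan import *
np.set_printoptions(precision=2,suppress=True)
claw.close(effort=60)
o=monitor.get_obs()
G=frontgrasp(1)
off=np.array(o["tcp_pos"])-(hang(0,0)@G)[:3,3]
def go(A,vel):
    p,r=pose(A);bot.move_l(list(np.array(p)),r,velocity=vel)
for d in range(5,31,5):
    go(hang(np.radians(d),0)@G,.05)
    o=monitor.get_obs();f=np.array(o["contact_force"]);print(d,round(o["clock"],2),f)
    if np.linalg.norm(f)>40: break
bot.wait(.2)
S=snapshot("side");cv2.imwrite("pics/tilt.png",cv2.resize(S["pixels"][90:220,270:410,::-1],None,fx=4,fy=4,interpolation=2))
```

```text
5 10.7 [ 3.97 -0.72  3.38]
10 11.03 [ 4.65 -0.33  3.65]
15 11.37 [ 5.53 -0.08  3.56]
20 11.7 [ 6.02 -0.79  3.24]
25 12.03 [ 5.38 -0.87  4.5 ]
30 12.37 [ 5.1  -0.23  4.28]
```

View pics/tilt.png

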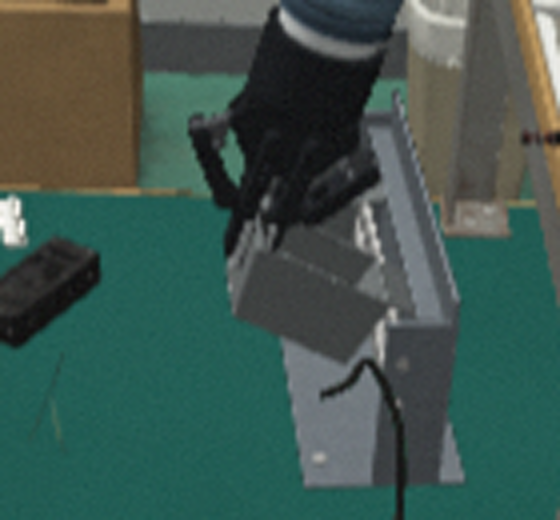

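The bin is tilted about 28° with the lip still hooked at about (390,310), and the forces are small. Next I'll draw it off and carry it to the bench.

Run:
```python
from plan import *
np.set_printoptions(precision=2,suppress=True)
G=frontgrasp(1)
def go(A,vel,**k): return bot.move_l(*pose(A),velocity=vel,**k)
th=np.radians(30)
for d in(.02,.05,.09):
    hit=go(hang(th,d)@G,.06,until_force=15)
    o=monitor.get_obs();print(d,hit,round(o["clock"],2),np.array(o["contact_force"]))
    if hit: raise SystemExit
B=(.48,.0)
A=hang(th,.09)
go(flat(A[0,3]-.02,A[1,3]-.03,.11,v[2])@G,.12)
go(flat(*B,.08,.0)@G,.15)
go(flat(*B,.012,.0)@G,.12)
bot.wait(.2)
S,T=snapshot("side"),snapshot("top")
cv2.imwrite("pics/low.png",cv2.resize(S["pixels"][150:270,250:400,::-1],None,fx=4,fy=4,interpolation=2))
o=monitor.get_obs();print(o["clock"],np.array(o["contact_force"]),o["gripper_width"])
```

```text
0.02 True 12.82 [ 0.66  0.98 -1.15]
```

Run:
```python
from plan import *
np.set_printoptions(precision=4,suppress=True)
G=frontgrasp(1);th=np.radians(30)
o=monitor.get_obs();print(o["clock"],o["tcp_pos"],(hang(th,0)@G)[:3,3],(hang(th,.02)@G)[:3,3],o["contact_force"],o["gripper_width"])
S,T=snapshot("side"),snapshot("top")
for l in("front_rim","lip_edge"):
    a,b=spotter.spot_point(l,S),spotter.spot_point(l,T)
    if a and b: print(l,*tri(S,a[0]["location"],T,b[0]["location"]),"exp d0",(hang(th,0)@np.array([*((-.055,0,.055) if l=="front_rim" else (.056,0,.047)),1]))[:3])
cv2.imwrite("pics/stuck.png",np.hstack([cv2.resize(S["pixels"][100:220,290:390,::-1],None,fx=4,fy=4,interpolation=2),cv2.resize(T["pixels"][90:210,220:320,::-1],None,fx=4,fy=4,interpolation=2)]))
```

```text
12.825 [0.5122 0.1508 0.1355] [0.5123 0.1512 0.1354] [0.4951 0.1496 0.1454] [ 0.658   0.9754 -1.1457] 0.08228252055114829
front_rim [0.5177 0.1483 0.1745] 0.006909681919204267 exp d0 [0.5214 0.152  0.1682]
```

View pics/stuck.png

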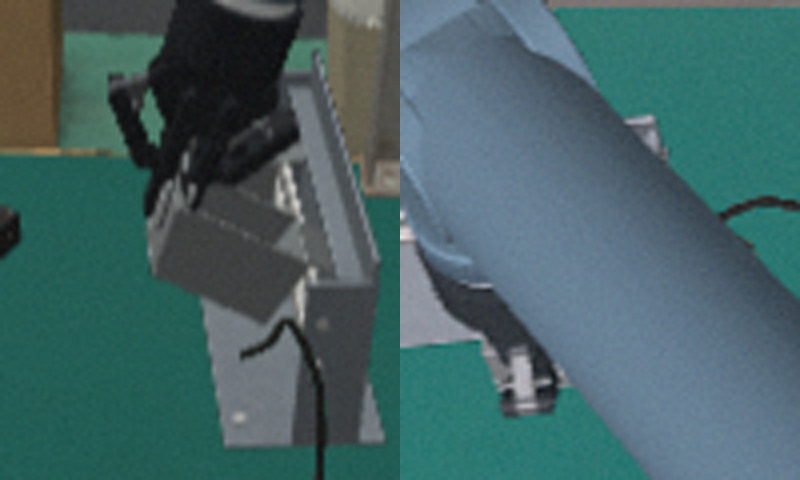

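The stop came before any travel, so it was a start transient, and the bin is still held at about 30°. I'll draw it in 4 mm steps and check the force after each one.

Run:
```python
from plan import *
np.set_printoptions(precision=1,suppress=True)
G=frontgrasp(1);th=np.radians(30)
for d in np.arange(.004,.029,.004):
    bot.move_l(*pose(hang(th,d)@G),velocity=.03)
    o=monitor.get_obs();f=np.array(o["contact_force"]);print(round(d,3),round(o["clock"],2),f,(np.array(o["tcp_pos"])-(hang(th,d)@G)[:3,3])*1e3)
    if np.linalg.norm(f)>25: break
```

```text
0.004 13.56 [ 6.   0.9 -5.4] [ 3.4 -0.2 -0.2]
0.008 13.84 [ 9.8  1.  -6.9] [ 6.5 -0.   0.3]
0.012 14.12 [ 2.9 -1.   3.3] [4.2 0.3 1.8]
0.016 14.41 [ 0.5 -0.8  4. ] [-0.5  0.2  0.5]
0.02 14.69 [ 2.6 -0.1  1.3] [0.1 0.2 0.2]
0.024 14.97 [-0.5 -0.9 -1.9] [-2.5 -0.3 -0.8]
0.028 15.26 [ 0.4  0.4 -1.8] [-0.8 -0.1 -0.3]
```

The lip snagged slightly and is now past the rail, with forces low. Carrying on.

Run:
```python
from plan import *
np.set_printoptions(precision=2,suppress=True)
G=frontgrasp(1)
def go(A,vel,**k):
    r=bot.move_l(*pose(A),velocity=vel,**k);o=monitor.get_obs();print(round(o["clock"],2),np.array(o["contact_force"]),(np.array(o["tcp_pos"])-A[:3,3])*1e3)
th=np.radians(30)
go(hang(th,.06)@G,.05);go(hang(th,.09)@G,.08)
A=hang(th,.09)
go(flat(A[0,3]-.02,A[1,3]-.03,.11,v[2])@G,.12)
B=(.48,.0)
go(flat(*B,.08,.0)@G,.15)
go(flat(*B,.015,.0)@G,.12)
bot.wait(.2)
S,T=snapshot("side"),snapshot("top")
cv2.imwrite("pics/low.png",cv2.resize(S["pixels"][150:270,250:400,::-1],None,fx=4,fy=4,interpolation=2))
for l in("bin_long","front_rim","lip_edge"):
    print(l,[[(np.array(x["location"]).round(1),round(x["score"],2)) for x in spotter.spot_point(l,p)[:1]] for p in(S,T)])
o=monitor.get_obs();print(o["clock"],np.array(o["contact_force"]),o["gripper_width"])
```

```text
16.05 [ 0.6   0.15 -1.08] [ 0.19 -0.17  0.06]
16.57 [-0.57  0.12 -1.36] [ 0.26 -0.13  0.13]
17.32 [ 0.09 -0.33 -1.45] [1.21 0.55 0.9 ]
18.27 [ 0.53  0.41 -3.34] [0.05 0.78 0.09]
18.97 [ 0.07 -0.16 -1.11] [0.54 0.85 0.56]
bin_long [[(array([316.9, 228.6]), 0.58)], [(array([324.9, 199.2]), 0.85)]]
front_rim [[(array([295.2, 210.3]), 0.85)], [(array([321.9, 218.9]), 0.68)]]
lip_edge [[(array([337.4, 214.1]), 0.63)], [(array([324.1, 172.4]), 0.8)]]
19.5667 [ 0.04 -0.05 -2.42] 0.08390529465768681
```

View pics/low.png

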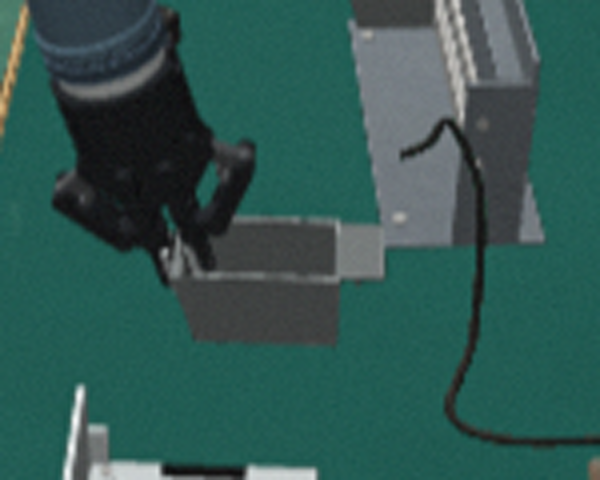

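The bin is held nearly level just above the bare bench, spanning about (180,280) to (340,340), and is clear of the rack and cable. Next I'll lower it, release, back off and measure.

Run:
```python
from plan import *
np.set_printoptions(precision=4,suppress=True)
G=frontgrasp(1);B=(.48,.0)
hit=bot.move_l(*pose(flat(*B,-.004,0)@G),velocity=.025,until_force=4)
o=monitor.get_obs();print(hit,o["clock"],np.array(o["contact_force"]),o["tcp_pos"][2]-(flat(*B,0,0)@G)[2,3])
claw.open_jaws();bot.wait(.3)
o=monitor.get_obs();print(o["clock"],o["contact_force"])
bot.move_l(*pose(flat(*B,0,0)@frontgrasp(1,-.05)),velocity=.12)
bot.move_l([.40,.19,.25],pose(flat(*B,0,0)@sidegrasp(1))[1],velocity=.25)
S,T=snapshot("side"),snapshot("top")
for p,n in((S,"side"),(T,"top")):
  for l in("bin_long","front_rim","lip_edge"):
    print(n,l,[(np.array(x["location"]).round(1),round(x["score"],2)) for x in spotter.spot_point(l,p)[:2]])
for p,(c,r) in((S,(270,180)),(T,(290,160))): 
    n="bs" if p is S else "bt"; save(p,n+"_full.png")
np.save("cal.npy",np.array([S,T],dtype=object),allow_pickle=True)
k=5
def crop(p,c,r):
    im=cv2.resize(p["pixels"][r:r+80,c:c+80,::-1],None,fx=k,fy=k,interpolation=2)
    F=flat(.48,.0,0,0)
    L=[(F@np.array([*np.array(X)/1e3,1]))[:3] for X in[(-59,-29,56),(45,-29,56),(45,29,56),(-59,29,56),(-59,-29,56),(-45,-29,0),(45,-29,0),(45,-29,56)]]
    cv2.polylines(im,[np.int32([(proj(p,X)+.5-[c,r])*k*16 for X in L])],False,(0,0,255),1,shift=4);return im
cv2.imwrite("pics/b.png",np.hstack([crop(S,275,180),crop(T,285,155)]))
print(monitor.get_obs()["clock"])
```

```text
True 20.1417 [-3.0647 -0.5131  7.7216] 0.000940902336085913
21.175 [-0.0824 -0.7863  0.267 ]
side bin_long [(array([316. , 233.5]), 0.65), (array([340.8, 154.5]), 0.27)]
side front_rim [(array([293.8, 212.2]), 0.76)]
side lip_edge [(array([338.3, 217.8]), 0.55)]
top bin_long [(array([323.2, 199.1]), 0.97)]
top front_rim [(array([327.8, 221.7]), 0.77)]
top lip_edge [(array([322.9, 174.4]), 0.8)]
24.2167
```

View pics/b.png

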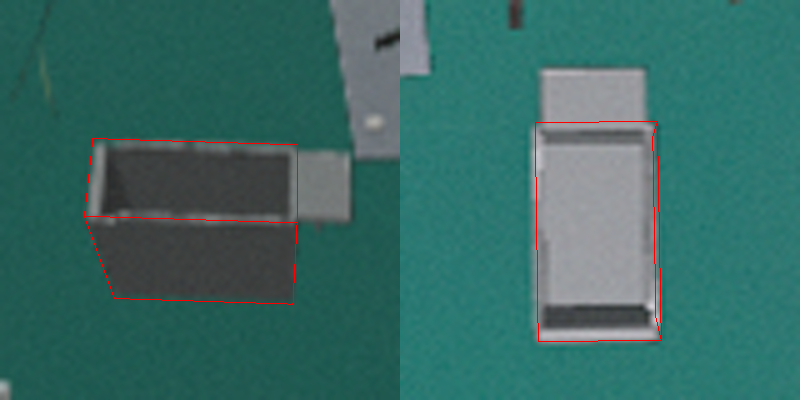

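The bin stands upright on the bench. The model drawn at (0.48, 0, yaw 0) fits it to about 1 px in both crops: side floor corners (115,298) and (293,303), top front edge at row 340. Next is the grasp across the side walls.

Run:
```python
from plan import *
np.set_printoptions(precision=2,suppress=True)
G=lambda z:sidegrasp(1,z)
def go(A,vel,**k):
    r=bot.move_l(*pose(A),velocity=vel,**k);o=monitor.get_obs();print(r,round(o["clock"],2),np.array(o["contact_force"]),(np.array(o["tcp_pos"])-A[:3,3])*1e3)
F=flat(.48,0,0,0)
go(F@G(.13),.2);go(F@G(.018),.1)
claw.close(effort=30);bot.wait(.2)
o=monitor.get_obs();print(o["gripper_width"]*85,o["finger_force"],np.array(o["contact_force"]))
g=G(.018)
go(flat(.48,0,.03,0)@g,.06);go(flat(.48,0,.11,0)@g,.12)
go(flat(v[5],v[6],.11,v[7])@g,.15)
go(flat(v[5],v[6],.035,v[7])@g,.08)
bot.wait(.3)
o=monitor.get_obs();print(o["gripper_width"]*85,np.array(o["contact_force"]),(np.array(o["tcp_pos"])-(flat(v[5],v[6],.035,v[7])@g)[:3,3])*1e3,o["clock"])
S,T=snapshot("side"),snapshot("top")
for p,n in((S,"side"),(T,"top")):
  for l in("bin_long","front_rim","lip_edge"):
    print(n,l,[(np.array(x["location"]).round(1),round(x["score"],2)) for x in spotter.spot_point(l,p)[:2]])
k=5
def crop(p,c,r):
    im=cv2.resize(p["pixels"][r:r+80,c:c+80,::-1],None,fx=k,fy=k,interpolation=2)
    F=flat(v[5],v[6],.035,v[7])
    L=[(F@np.array([*np.array(X)/1e3,1]))[:3] for X in[(-59,-29,56),(45,-29,56),(45,29,56),(-59,29,56),(-59,-29,56),(-45,-29,0),(45,-29,0),(45,-29,56)]]
    cv2.polylines(im,[np.int32([(proj(p,X)+.5-[c,r])*k*16 for X in L])],False,(0,0,255),1,shift=4);return im
cv2.imwrite("pics/d.png",np.hstack([crop(S,260,230),crop(T,350,170)]))
```

```text
False 25.56 [-0.46 -0.09 -0.83] [0.2  1.29 0.59]
False 26.82 [0.7  0.39 0.03] [0.77 0.06 0.63]
57.43601609113083 34.08125102519989 [-0.39 -0.07  5.49]
False 28.04 [ 1.07 -1.14 -2.18] [-0.04 -0.21  0.16]
False 28.86 [-0.63 -0.67 -1.96] [-0.76 -0.21 -0.63]
False 30.14 [ 0.2   0.67 -2.07] [ 0.27  1.33 -0.02]
False 31.23 [-0.27 -0.32 -1.61] [ 0.62 -0.11  0.47]
57.59076981983387 [ 0.39  0.23 -1.7 ] [ 0.21 -0.19  0.34] 31.525
side bin_long [(array([299.2, 274.8]), 0.57)]
side front_rim [(array([272. , 256.3]), 0.68)]
side lip_edge [(array([324.1, 258.9]), 0.58), (array([367.4, 149. ]), 0.4)]
top bin_long [(array([392.3, 210.4]), 0.72), (array([388.9, 210.9]), 0.66)]
top front_rim [(array([201.5, 172.1]), 0.67), (array([398.3, 235.2]), 0.59)]
top lip_edge [(array([397., 184.]), 0.86)]
```

View pics/d.png

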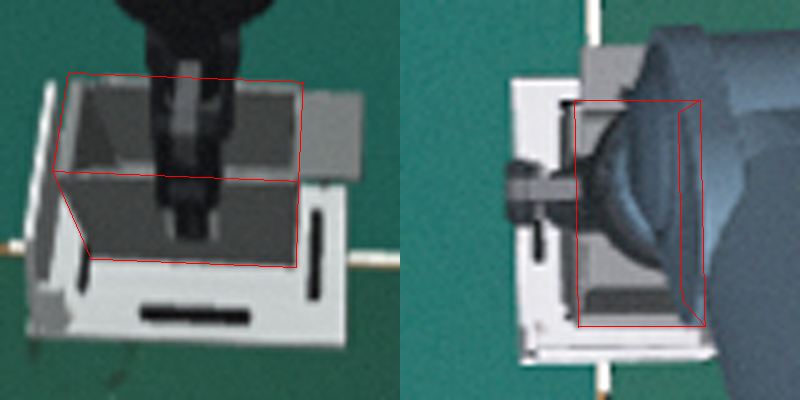

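The bin is held level over the seat and parallel to the curbs, with its sloping front just behind the tall plate ((60,170) against the plate at about (45,200)). Next I'll lower it until contact.

Run:
```python
from plan import *
np.set_printoptions(precision=2,suppress=True)
g=sidegrasp(1,.018)
bot.move_l(*pose(flat(v[5],v[6],.016,v[7])@g),velocity=.05)
hit=bot.move_l(*pose(flat(v[5],v[6],.003,v[7])@g),velocity=.02,until_force=4)
bot.wait(.2)
o=monitor.get_obs();print(hit,o["clock"],np.array(o["contact_force"]),np.array(o["ft_torque"]),"bin z est mm",(o["tcp_pos"][2]-.018)*1e3)
```

```text
True 33.1667 [-0.36  0.62  5.39] [-0.06 -0.02 -0.02] bin z est mm 6.616851751075098
```

The floor is at 6.6 mm, so the bin is on the base plate and not on a curb. Release, retreat and check.

Run:
```python
from plan import *
np.set_printoptions(precision=4,suppress=True)
claw.open_jaws();bot.wait(.2)
bot.move_l(*pose(flat(v[5],v[6],.006,v[7])@sidegrasp(1,.15)),velocity=.1)
bot.move_l([.40,.10,.28],velocity=.25)
S,T=snapshot("side"),snapshot("top")
for l in("bin_long","front_rim","lip_edge"):
    a,b=spotter.spot_point(l,S),spotter.spot_point(l,T)
    if a and b: print(l,*tri(S,a[0]["location"],T,b[0]["location"]))
print(v[5:8],monitor.get_obs()["clock"],monitor.get_obs()["contact_force"])
k=5
def crop(p,c,r):
    im=cv2.resize(p["pixels"][r:r+80,c:c+80,::-1],None,fx=k,fy=k,interpolation=2)
    F=flat(v[5],v[6],.006,v[7])
    L=[(F@np.array([*np.array(X)/1e3,1]))[:3] for X in[(-59,-29,56),(45,-29,56),(45,29,56),(-59,29,56),(-59,-29,56),(-45,-29,0),(45,-29,0),(45,-29,56)]]
    cv2.polylines(im,[np.int32([(proj(p,X)+.5-[c,r])*k*16 for X in L])],False,(0,0,255),1,shift=4);return im
cv2.imwrite("pics/e.png",np.hstack([crop(S,260,230),crop(T,350,170)]))
```

```text
bin_long [ 0.4456 -0.1675  0.0052] 0.0037109660667501896
front_rim [ 0.3901 -0.1672  0.0578] 0.0008211973949354852
lip_edge [ 0.5023 -0.1702  0.0532] 0.0010314016188808768
[0.4482070563076662, -0.1672250989139466, -0.009291439587335162] 36.975 [-0.4651 -0.3311 -0.4161]
```

View pics/e.png

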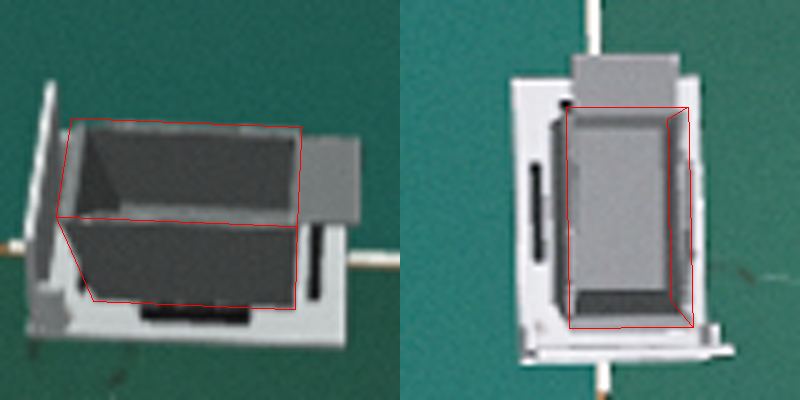

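The bin sits flat on the base inside the curbs: the model outline fits within about 1 px, and the inner floor's right edge is about 7.5 mm from the right curb's centre, against 9 mm expected. The sloping front faces the tall plate and the arm is clear. Handing in.

```bash
python3 -c "
from bench import ticket
print(ticket.job_done())"
```

```text
the job is handed in; nothing more can be done
None
```

I took the long bin off the rack, stood it on the bench, regrasped it by its sides and seated it flat in the dock with its sloping front toward the tall plate; it is handed in at about 37 s of the 64 s allowed, and no verdict came back.

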